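# Clamp a blank plate and trace its seam with the spring stylus

## Robot

A 7-joint arm with a two-finger parallel gripper is mounted at the origin on the work surface. World frame = base frame: x ahead of the robot, y to its left, z up, the work surface at z = 0. Lengths are in m, angles in rad, forces in N, time in s.
With the tool pointing down it reaches from about 0.425 to 0.925 m from the base axis. Payload 6.8 kg.
Tool frame: the origin (TCP) lies at the very end of the fingers, on their centre line; the grasp point (between the pads) lies 19 mm behind it (bot.grasp_offset is the distance from the TCP to the grasp point, in m); z points along the fingers, y is the direction in which the jaws open and shut (so a half turn about z gives the same grasp; the last joint's range is limited). The gripper opens to 85 mm and grips with 20 to 120 N. Pads are 22 mm wide; open, the fingers measure 114 mm over their backs; the gripper's body (76 mm by 85 mm) begins 54 mm behind the grasp point. The pads swing forward as they close: fully open they stand 13 mm farther back than shut.
Start: joints at [-1.446, 0.477, 0.022, 1.555, -0.011, 1.109, -0.083], TCP at [0.156, 0.657, 0.231] pointing down, gripper open.
Joint ranges: [-2.96, 2.96], [-0.34, 2.1], [-1.41, 1.46], [0.24, 2.44], [-1.37, 4.51], [0.17, 1.92], [-2.96, 2.96]. Speed limits (rad/s): [2.39, 2.39, 3.14, 3.14, 3.14, 3.14, 3.14].

## Interface

Orientations are given as a unit quaternion [w, x, y, z].
In Python, from station import monitor, cams, bot, finder gives the robot as it stands.
- The arm moves only by the tool jog_arm, never from a script. Its argument "plan" is a list of rows, each an object of numbers: "x", "y", "z": the shift along the tool's x, y, z as a fraction of full scale; "wx", "wy", "wz": the turn, a rotation vector about the tool's x, y, z as a fraction of full scale. A call has 1 to 12 rows; each row is the pose to reach, as a shift and turn from the pose measured when the call began, along the tool's axes at that moment, turning the shorter way round; what a row does not reach only later rows make up. Full scale, the value 1, is 20 cm for a shift and 180 degrees for a turn. A row lasts 1/12 s, in which the tool goes at most 41.7 mm and 7.16 degrees, less where a joint would pass 70% of its speed; a pose out of reach is approached as far as the arm can. A call with a number of a shift or a turn outside -1 to 1 is refused whole. A call with a gripper value outside its range is refused whole. "hand" is the opening, from -1 (shut) to 1 (fully open), set as the call begins (left out, the last holds). The fingers move at their own pace and stop on an object; "grip_force" is the grip in N (left out, the last holds). Time passes only in rows, so rows that repeat a pose let the fingers close. It gives the time, the measured TCP pose, the force and the opening at its end, in the units of the state.
- monitor.get_obs(): the state, without advancing time (a new reading comes with each control period).
- cams.read_camera(name): name is "scene" or "side" or "wrist"; returns the picture (400x640x3 uint8, red, green, blue); there is no depth.
- cams.get_calibration(name): a dict with "fx", "fy", "cx", "cy" (pixels), "extrinsics" (4x4, takes a point from world to camera coordinates). Camera axes: x right, y down, z forward; pixel columns grow to the right and rows downward; lengths in m; the calibration is good to about 2 mm. A picture is of the moment at which its call begins: read the wrist's pose just before it. get_calibration takes no time and is no camera call; for the wrist camera it gives the pose at the moment of the call.
- bot.hand_in(): hands the job in, once; it reports no verdict.
Trained networks look in the newest picture that a camera, given by its name, has taken for a name from the list of things; names that differ only in an ending like _2 or _b are one class to them, and where a whole thing is asked for, a point or a joint stands for the part that bears it (a point fixed in the world has none). Each returns a list of dicts, best first, with "confidence" (0 to 1); they miss things now and then, are a little off and sometimes report something else, mostly with a low value. They report only what shows in the picture. A call takes as long as a camera call. They do not tell look-alikes from the thing itself.
- finder.find_in(camera, target): "bbox" ([left, top, width, height] in pixels, round what is visible of it).
- finder.place_of(camera, target): "location" ([column, row] in pixels: a listed point, or the origin of a listed thing).
The state is a dict: "t": time; "q": joint angles; "joint_vel": joint speeds; "joint_torque": joint torques, N m; "eef_pos": TCP position; "tool_rot": TCP orientation; "contact_force": force on the tool from outside, world axes, zero at the start; "torque": the same for the moment, N m; "gripper_width": opening from 0.0 (shut) to 1.0 (fully open).
Only numpy, scipy, OpenCV 4.12 (cv2) and the standard library are available. Lean on these libraries where they do the work, as an engineer would, in place of code of your own. Each camera call takes 0.05 s, during which the arm holds its last target. There are 200 camera calls.

## Task

Turn the black clamp handle fully on so that its jaw lies over the blank plate, then take the stylus from its stand and, holding it upright, run its spring tip lightly pressed and slowly (about 4 cm/s, touching down slowly too) along the seam where the plate meets the two raised rails: from the long rail's open end into the corner, then along the short rail to its open end. Keep the tip off the rest of the plate and do not shift the plate. Then hang the stylus upright in its stand again, with the clamp still on and the bottle, carton and mug left undisturbed.

Things in the scene. Friction and masses are not known exactly. Their poses are not given: they have to be found in the camera images.
- fixture: Grey inspection fixture fixed to the bench: bed 170 (x) x 250 (y) x 20 mm high, the plate flat on it between two raised steel rails, a long and a short one, that meet in a corner. Origin: centre of the bed's underside, z up, y along the long rail. The rails are 14 mm wide and stand 34 mm above the bench, 10 mm above the plate.
- long_rail (a point): Middle of the long rail's inner face, at its top edge (34 mm above the bench): fixture x = +56.5, y = 0 mm. The rail runs along fixture y, from -100 to +115 mm; the plate is on its -x side.
- short_rail (a point): Middle of the short rail's inner face, at its top edge (34 mm above the bench): fixture x = 0, y = +101.5 mm. The rail runs along fixture x, from -57 to +56 mm; the plate is on its -y side.
- post_top (a point): Top of the fixture's round post: 16 mm diameter (26 mm over its top 24 mm), 270 mm high, at fixture x = +128, y = -20 mm, 71 mm outside the long rail's inner face. A 70 mm round magnifier is folded back on its far (+x) side near the top. Over the long rail, a wide gripper body must have its long side along the fixture's y to pass the post.
- seam_start (a point): Start of the seam path: on the plate's upper face (24 mm above the bench), at the long rail's open end (15 mm from the plate's end), 6 mm inward of the long rail's inner face.
- seam_corner (a point): Corner of the seam path: same height, 6 mm inward of both rails' inner faces.
- seam_end (a point): End of the seam path: same height, 6 mm inward of the short rail's inner face, at that rail's open end (15 mm from the plate's edge). The seam path is two straight lines: 180 mm from start to corner, 90 mm from corner to end.
- clamp (a joint): Swing clamp with a vertical axis, on the side of the bed away from the long rail. 0 rad: off stop; 1.4: on stop (on means above 1.25). Starts at 0 to 0.25; grows counter-clockwise seen from above; stays where left (friction 0.15 N m). Handle and jaw point the same way: along fixture x turned by (value - 1.4) about z, so at 1.4 the jaw lies over the plate.
- clamp_grip (a point): On the clamp's axis (fixture x = -90, y = -45 mm), centre of its black bar handle, 64 mm above the bench. The handle is 75 mm long (along the jaw), 16 mm wide, 32 mm high, top 80 mm above the bench. Under it a hub of 26 mm diameter, then the steel jaw: 18 mm wide, top 36 mm above the bench, reaching 62 mm from the axis.
- plate: Blank white number plate of sheet metal, 110 (x) x 200 (y) x 4 mm, about 250 g, loose in the fixture's pocket with about 1.5 mm play. Origin: centre of its underside.
- stylus: Spring stylus, about 250 g, hanging upright. Origin: centre of the underside of its steel flange (46 mm diameter, 6 mm thick), z up its axis. Above: a square grip 24 x 24 mm (faces square to its x and y), from 6 to 68 mm above the origin. Below: a shank of 14 mm diameter to 55 mm below the origin, then the thin spring tip with an 8 mm ball.
- stylus_tip (a point): Lowest point of the stylus's ball tip: 73 mm below the stylus's origin when the tip is out.
- tip (a joint): How far the spring tip is pushed in: 0 (out) to 0.012 m (hard stop). Pushing needs about 0.9 N to start and 0.3 N more for each mm; 3 to 7 mm is a good light press.
- stand: Dark steel stand fixed to the bench, 100 (x) x 90 (y) mm, 106 mm high. Origin: centre of its underside. The stylus hangs by its flange on two prongs along x, tops 100 mm high, with a 24 mm slot between them, open at -x. A 6 mm lip at the prongs' -x ends (inner side x = -39 mm) and the back wall (x = +42 mm) keep the flange in. Lift the stylus 85 mm to clear it.
- stand_slot (a point): Centre of the slot at the height of the prongs' top, where the stylus's origin rests.
- bottle: Bystander: white plastic bottle, 68 mm diameter, 225 mm high. Origin: centre of its underside. Leave alone.
- carton: Bystander: closed cardboard carton 100 (x) x 130 (y) x 110 mm high. Origin: centre of its underside. Leave alone.
- mug: Bystander: white mug, 80 mm diameter, 95 mm high, handle at its +y. Origin: centre of its underside. Leave alone.
Not all that is in view belongs to the job. What is meant by the stylus is not blue, and is the larger of those in its own colour.

How it is judged:
By the outcome, as a careful person would: the job done as asked, in the order asked, and still so for the second after the job is handed in, with the robot touching nothing.
It also fails if it takes over 72 s, if anything falls off the work surface, if the arm or the gripper's body presses on something with over 40 N, if the wrist force passes 120 N, or if a joint passes its speed limit or range.

## Working session

There is one attempt and no reset: what is moved stays moved. The work goes in short steps, Python scripts to look and compute and a tool call to move; the robot and the scene stay as the last step left them, time stands still between calls to the robot, and variables do not carry over. Pictures are saved under pics/ and viewed, about 8 in all and at most 12, crops included, and the job is handed in when it is done.

Besides the shell and the picture viewer there is one more tool, called after "Call:" as name(argument=value, ...), one argument or row to a line, values as JSON. jog_arm: Moves the arm, as the interface text tells. Shift numbers are shares of 20 cm and turn numbers shares of 180 degrees, none past 1 either way. Its arguments: {"type":"object","properties":{"plan":{"type":"array","items":{"type":"object","properties":{"x":{"type":"number","minimum":-1,"maximum":1},"y":{"type":"number","minimum":-1,"maximum":1},"z":{"type":"number","minimum":-1,"maximum":1},"wx":{"type":"number","minimum":-1,"maximum":1},"wy":{"type":"number","minimum":-1,"maximum":1},"wz":{"type":"number","minimum":-1,"maximum":1}}}},"hand":{"type":"number"},"grip_force":{"type":"number"}},"required":["plan"]}

```bash
ls; mkdir -p pics
cat > h.py <<'E'
import numpy as np, cv2
from station import monitor, cams, bot, finder
def save(n,f): 
    im=cams.read_camera(n); cv2.imwrite(f,im[:,:,::-1]); return im
def ray(cam,px,z,K=None):
    K=K or cams.get_calibration(cam); E=np.array(K["extrinsics"]); R,t=E[:3,:3],E[:3,3]
    d=R.T@np.array([(px[0]-K["cx"])/K["fx"],(px[1]-K["cy"])/K["fy"],1]); c=-R.T@t
    return c+d*(z-c[2])/d[2]
def proj(cam,p,K=None):
    K=K or cams.get_calibration(cam); E=np.array(K["extrinsics"]); q=E[:3,:3]@np.array(p)+E[:3,3]
    return np.array([K["fx"]*q[0]/q[2]+K["cx"],K["fy"]*q[1]/q[2]+K["cy"]])
E
cat > a.py <<'E'
from h import *
Z=dict(long_rail=.034,short_rail=.034,post_top=.27,seam_start=.024,seam_corner=.024,seam_end=.024,clamp_grip=.064,stylus=.1,stylus_tip=.027,stand_slot=.1,stand=0,fixture=0,bottle=0,carton=0,mug=0)
ims=[save(c,f'pics/{c}0.png') for c in('scene','side','wrist')]
cv2.imwrite('pics/both.png',np.vstack(ims[:2])[:,:,::-1])
for c in('scene','side'):
    for n,z in Z.items():
        r=finder.place_of(c,n)[:3]
        print(c,n,[(np.round(a['location']).tolist(),round(a['confidence'],2),ray(c,a['location'],z).round(3).tolist()) for a in r])
o=monitor.get_obs();print(o['t'],o['eef_pos'],o['tool_rot'],o['contact_force'])
E
python3 a.py
```

```text
pics
scene long_rail [([330.0, 235.0], 0.56, [0.617, -0.014, 0.034])]
scene short_rail [([352.0, 209.0], 0.83, [0.552, 0.076, 0.034])]
scene post_top [([339.0, 195.0], 0.61, [0.707, -0.034, 0.27])]
scene seam_start [([299.0, 250.0], 0.66, [0.628, -0.101, 0.024])]
scene seam_corner [([361.0, 229.0], 0.79, [0.617, 0.072, 0.024]), ([194.0, 224.0], 0.3, [0.452, -0.336, 0.024])]
scene seam_end [([346.0, 206.0], 0.68, [0.527, 0.069, 0.024]), ([354.0, 209.0], 0.45, [0.545, 0.084, 0.024]), ([321.0, 233.0], 0.32, [0.595, -0.029, 0.024])]
scene clamp_grip [([290.0, 197.0], 0.61, [0.48, -0.076, 0.064])]
scene stylus [([161.0, 272.0], 0.62, [0.642, -0.423, 0.1]), ([229.0, 304.0], 0.61, [0.771, -0.298, 0.1]), ([210.0, 252.0], 0.55, [0.622, -0.312, 0.1])]
scene stylus_tip []
scene stand_slot [([206.0, 258.0], 0.56, [0.637, -0.322, 0.1]), ([321.0, 234.0], 0.41, [0.657, -0.053, 0.1])]
scene stand [([216.0, 278.0], 0.74, [0.622, -0.314, 0.0])]
scene fixture [([317.0, 230.0], 0.65, [0.562, -0.029, 0.0])]
scene bottle [([423.0, 170.0], 0.85, [0.442, 0.361, 0.0])]
scene carton [([442.0, 210.0], 0.9, [0.
[... 717 characters left out ...]
, ([399.0, 262.0], 0.55, [0.703, -0.326, 0.1])]
side stylus_tip []
side stand_slot [([371.0, 267.0], 0.72, [0.623, -0.311, 0.1]), ([315.0, 240.0], 0.57, [0.518, -0.145, 0.1]), ([314.0, 216.0], 0.37, [0.564, -0.031, 0.1])]
side stand [([373.0, 292.0], 0.86, [0.631, -0.32, 0.0])]
side fixture [([316.0, 239.0], 0.56, [0.566, -0.038, 0.0])]
side bottle [([255.0, 190.0], 0.95, [0.449, 0.346, 0.0])]
side carton [([292.0, 182.0], 0.87, [0.612, 0.349, 0.0])]
side mug [([317.0, 315.0], 0.62, [0.447, -0.333, 0.0]), ([371.0, 267.0], 0.53, [0.675, -0.228, 0.0])]
1.65 [0.15570143 0.65683287 0.23130325] [-9.83200977e-06  1.16136899e-01  9.93233215e-01  2.36883765e-05] [ 0.18730407 -0.16358101 -0.02965977]
```

View pics/both.png

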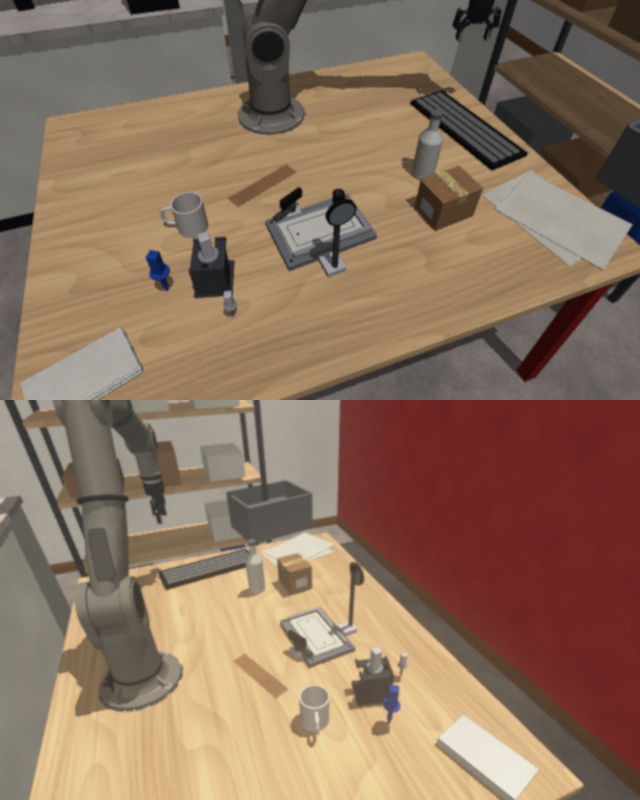

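Run:
```python
import cv2,numpy as np
a=cv2.imread('pics/scene0.png')[210:340,130:270];b=cv2.imread('pics/side0.png')[215:345,335:475]
f=lambda i:cv2.resize(i,None,fx=4,fy=4,interpolation=cv2.INTER_CUBIC)
cv2.imwrite('pics/crop1.png',cv2.resize(np.hstack([f(a),f(b)]),(800,371)))
```

```text
(no output)
```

View pics/crop1.png

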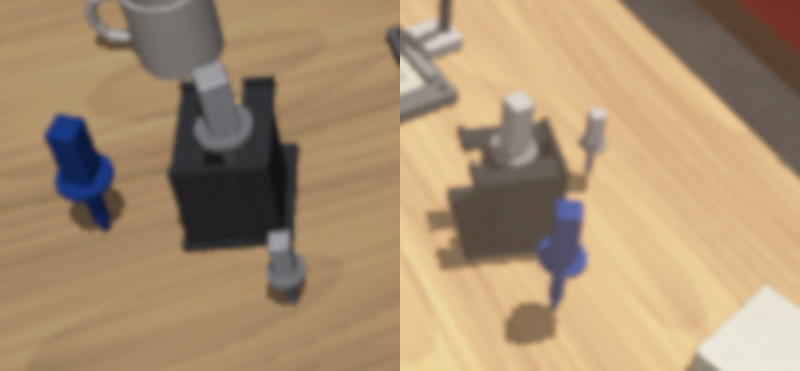

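The blue tool (scene 158,270) is the wrong colour. The small grey one (229,303) is the smaller of the two greys. The larger grey one hanging in the stand (208,250) fits the description, and the crop confirms it. The clamp handle is at scene (290,197).

```bash
cat > fit.py <<'E'
from h import *
from scipy.optimize import least_squares
P=dict(long_rail=(.0565,0,.034),short_rail=(0,.1015,.034),post_top=(.128,-.02,.27),seam_start=(.0505,-.0845,.024),seam_corner=(.0505,.0955,.024),seam_end=(-.0395,.0955,.024),clamp_grip=(-.09,-.045,.064),fixture=(0,0,0))
def w(p,f):
    c,s=np.cos(p[2]),np.sin(p[2]); return np.array([p[0]+c*f[0]-s*f[1],p[1]+s*f[0]+c*f[1],f[2]])
def fit(obs,x0=(.565,-.03,0.1)):  # obs: (name,cam,px,K,weight)
    fn=lambda p:np.concatenate([wt*(proj(c,w(p,P[n]),K)-px) for n,c,px,K,wt in obs])
    return least_squares(fn,x0,loss='soft_l1',f_scale=2.)
E
python3 - <<'E'
from fit import *
o={'scene':dict(long_rail=(330,235),short_rail=(352,209),post_top=(339,195),seam_start=(299,250),seam_corner=(361,229),seam_end=(346,206),clamp_grip=(290,197),fixture=(317,230)),
'side':dict(long_rail=(328,225),short_rail=(304,210),post_top=(352,163),seam_start=(343,241),seam_corner=(315,216),seam_end=(289,218),clamp_grip=(299,240),fixture=(316,239))}
obs=[(n,c,np.array(v),cams.get_calibration(c),1) for c in o for n,v in o[c].items()]
r=fit(obs);print(r.x,r.fun.reshape(-1,2).round(1).tolist())
for n in P: print(n,w(r.x,P[n]).round(4))
m=monitor.get_obs();from scipy.spatial.transform import Rotation as R
q=m['tool_rot'];T=np.eye(4);T[:3,:3]=R.from_quat([q[1],q[2],q[3],q[0]]).as_matrix();T[:3,3]=m['eef_pos']
K=cams.get_calibration('wrist');print(np.round(np.array(K['extrinsics'])@T,3),K['fx'],K['cx'],K['cy']);print(T.round(3))
E
```

```text
[ 0.56871219 -0.02488843  0.10671151] [[-0.6, 2.9], [1.3, 1.6], [-0.1, -3.2], [-0.8, 0.2], [-0.5, -2.5], [-1.8, -1.6], [-0.3, 1.3], [2.5, 1.4], [1.6, -0.7], [-1.8, 3.7], [1.0, 0.0], [-2.4, 0.0], [0.2, -3.3], [4.3, 2.0], [-1.7, -1.4], [-0.5, -2.2]]
long_rail [ 0.6249 -0.0189  0.034 ]
short_rail [0.5579 0.076  0.034 ]
post_top [ 0.6981 -0.0311  0.27  ]
seam_start [ 0.6279 -0.1035  0.024 ]
seam_corner [0.6088 0.0754 0.024 ]
seam_end [0.5193 0.0659 0.024 ]
clamp_grip [ 0.484  -0.0792  0.064 ]
fixture [ 0.5687 -0.0249  0.    ]
[[ 0.001  1.     0.002  0.   ]
 [-0.964  0.001 -0.264  0.026]
 [-0.264 -0.002  0.964  0.155]
 [ 0.     0.     0.     1.   ]] 276.2178470498997 318.3297482170648 199.99919621566218
[[-0.973  0.231 -0.     0.156]
 [ 0.231  0.973  0.     0.657]
 [ 0.     0.    -1.     0.231]
 [ 0.     0.     0.     1.   ]]
```

Call:
jog_arm(
  plan=[
    {"x":-0.4,"y":-0.5,"z":-0.5},
    {"x":-0.8,"y":-1,"z":-0.5},
    {"x":-0.8,"y":-1,"z":-0.5},
    {"x":-0.8,"y":-1,"z":-0.5},
    {"x":-0.8,"y":-1,"z":-0.5},
    {"x":-0.8,"y":-1,"z":-0.5},
    {"x":-0.8,"y":-1,"z":-0.5},
  ],
  hand=1,
)

```text
invalid input at $.plan[0]: expected keys x, y, z, wx, wy, wz
```

Call:
jog_arm(
  plan=[
    {"x":-0.8,"y":-1},
    {"x":-0.8,"y":-1},
    {"x":-0.8,"y":-1},
    {"x":-0.8,"y":-1},
    {"x":-0.8,"y":-1},
    {"x":-0.8,"y":-1},
    {"x":-0.8,"y":-1},
  ],
)

```text
invalid input at $.plan[0]: expected keys x, y, z, wx, wy, wz
```

Call:
jog_arm(
  plan=[
    {"x":-0.8,"y":-1,"z":-0.5,"wx":0,"wy":0,"wz":0},
    {"x":-0.8,"y":-1,"z":-0.5,"wx":0,"wy":0,"wz":0},
    {"x":-0.8,"y":-1,"z":-0.5,"wx":0,"wy":0,"wz":0},
    {"x":-0.8,"y":-1,"z":-0.5,"wx":0,"wy":0,"wz":0},
    {"x":-0.8,"y":-1,"z":-0.5,"wx":0,"wy":0,"wz":0},
    {"x":-0.8,"y":-1,"z":-0.5,"wx":0,"wy":0,"wz":0},
    {"x":-0.8,"y":-1,"z":-0.5,"wx":0,"wy":0,"wz":0},
  ],
  hand=1,
)

```text
t: 2.23
eef_pos: [0.2677, 0.4218, 0.3332]
tool_rot: [0.001, 0.118, 0.993, 0.001]
contact_force: [0.7, 0.0, -0.7]
gripper_width: 0.998
```

Call:
jog_arm(
  plan=[
    {"x":-0.84,"y":-1,"z":0,"wx":0,"wy":0,"wz":0},
    {"x":-0.84,"y":-1,"z":0,"wx":0,"wy":0,"wz":0},
    {"x":-0.84,"y":-1,"z":0,"wx":0,"wy":0,"wz":0},
    {"x":-0.84,"y":-1,"z":0,"wx":0,"wy":0,"wz":0},
    {"x":-0.84,"y":-1,"z":0,"wx":0,"wy":0,"wz":0},
    {"x":-0.84,"y":-1,"z":0,"wx":0,"wy":0,"wz":0},
    {"x":-0.84,"y":-1,"z":0,"wx":0,"wy":0,"wz":0},
  ],
)

```text
t: 2.82
eef_pos: [0.3863, 0.1823, 0.3335]
tool_rot: [0.001, 0.122, 0.993, 0.001]
contact_force: [-0.2, -0.2, -0.4]
gripper_width: 0.999
```

Call:
jog_arm(
  plan=[
    {"x":-0.84,"y":-1,"z":0.3,"wx":0,"wy":0,"wz":-0.1},
    {"x":-0.84,"y":-1,"z":0.3,"wx":0,"wy":0,"wz":-0.1},
    {"x":-0.84,"y":-1,"z":0.3,"wx":0,"wy":0,"wz":-0.1},
    {"x":-0.84,"y":-1,"z":0.3,"wx":0,"wy":0,"wz":-0.1},
    {"x":-0.84,"y":-1,"z":0.3,"wx":0,"wy":0,"wz":-0.1},
    {"x":-0.84,"y":-1,"z":0.3,"wx":0,"wy":0,"wz":-0.1},
    {"x":-0.84,"y":-1,"z":0.3,"wx":0,"wy":0,"wz":-0.1},
    {"x":-0.84,"y":-1,"z":0.3,"wx":0,"wy":0,"wz":-0.1},
  ],
)

```text
t: 3.48
eef_pos: [0.5022, -0.0599, 0.2728]
tool_rot: [0.002, -0.031, 1.0, -0.001]
contact_force: [-0.5, -1.3, -0.1]
gripper_width: 1.002
```

```bash
cat > look.py <<'E'
import sys;from fit import *
K=cams.get_calibration('wrist');save('wrist',sys.argv[1]);obs=[]
for n in P:
    r=finder.place_of('wrist',n)
    if r: obs.append((n,'wrist',np.array(r[0]['location']),K,r[0]['confidence']));print(n,np.round(r[0]['location'],1),round(r[0]['confidence'],2))
obs=[o for o in obs if o[0]!='fixture']
r=fit(obs,(.5687,-.0249,.1067));print(r.x,[(o[0],f.round(1).tolist()) for o,f in zip(obs,r.fun.reshape(-1,2))])
for n in P: print(n,w(r.x,P[n]).round(4))
for n,z in dict(stylus=.1,stand_slot=.1,stand=0).items():
    for a in finder.place_of('wrist',n)[:3]: print(n,np.round(a['location']),round(a['confidence'],2),ray('wrist',a['location'],z,K).round(4))
m=monitor.get_obs();print(m['t'],m['eef_pos'].round(4),m['tool_rot'].round(4),m['q'].round(2))
E
python3 look.py pics/w1.png
```

```text
long_rail [125.2 113.4] 0.53
short_rail [409.1 222. ] 0.75
seam_start [285.  250.2] 0.91
seam_corner [403.3 248.7] 0.59
seam_end [405.3 188.7] 0.64
clamp_grip [305.8 163.2] 0.57
[ 0.56959373 -0.02591835  0.08029309] [('long_rail', [113.6, 75.4]), ('short_rail', [0.1, -2.0]), ('seam_start', [-0.5, -0.3]), ('seam_corner', [-1.3, -0.3]), ('seam_end', [-0.3, 1.8]), ('clamp_grip', [0.1, -0.6])]
long_rail [ 0.6259 -0.0214  0.034 ]
short_rail [0.5615 0.0753 0.034 ]
post_top [ 0.6988 -0.0356  0.27  ]
seam_start [ 0.6267 -0.1061  0.024 ]
seam_corner [0.6123 0.0733 0.024 ]
seam_end [0.5226 0.0661 0.024 ]
clamp_grip [ 0.4835 -0.078   0.064 ]
fixture [ 0.5696 -0.0259  0.    ]
stylus [112. 266.] 0.65 [ 0.6256 -0.317   0.1   ]
stylus [ 40. 242.] 0.56 [ 0.5987 -0.4023  0.1   ]
stand_slot [111. 267.] 0.87 [ 0.6272 -0.3177  0.1   ]
stand [154. 236.] 0.8 [ 0.6284 -0.3207  0.    ]
4.0833 [ 0.5011 -0.0517  0.2737] [ 1.400e-03 -3.570e-02  9.994e-01  8.000e-04] [-0.62  0.16  0.69  1.94 -0.12  1.07  1.76]
```

View pics/w1.png

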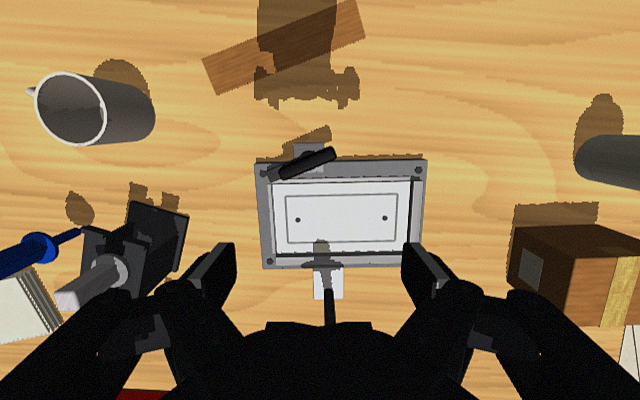

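The handle's top runs from (279,174) to (336,152). The fixture sits at about (255–425, 160–270) and the stylus is in the stand at lower left. Next I'll refine the yaws and the handle direction with an overlay.

```bash
cat > ov.py <<'E'
from fit import *
from scipy.spatial.transform import Rotation as R
import pickle
# K for w1: current pose (arm settled)
K=cams.get_calibration('wrist');save('wrist','pics/w2.png');pickle.dump(K,open('K2.pkl','wb'))
im=cv2.imread('pics/w2.png')
hsv=cv2.cvtColor(im,cv2.COLOR_BGR2HSV)
p=(.5696,-.0259,.0803)
# handle dark blob
m=(im.max(2)<45).astype('uint8');m[:140]=0;m[200:]=0;m[:,:262]=0;m[:,350:]=0
n,l,s,c=cv2.connectedComponentsWithStats(m);i=1+s[1:,4].argmax()
r=cv2.minAreaRect(np.argwhere(l==i)[:,::-1].astype(np.float32));b=cv2.boxPoints(r);print('handle',r,s[i])
for q in b: print(q.round(1),ray('wrist',q,.08,K).round(4))
s=4;x0,y0=240,140;o=cv2.resize(im[y0:y0+145,x0:x0+200],None,fx=s,fy=s,interpolation=cv2.INTER_CUBIC)
def poly(pts,col):
    q=np.array([(proj('wrist',w(p,f),K)-(x0,y0)+.5)*s for f in pts]).round().astype(int);cv2.polylines(o,[q],True,col,1)
poly([(a*.085,b*.125,.02) for a,b in((1,1),(1,-1),(-1,-1),(-1,1))],(0,0,255))
poly([(.0565,-.1,.034),(.0565,.1015,.034),(-.057,.1015,.034),(-.057,.1155,.034),(.0705,.1155,.034),(.0705,-.1,.034)],(0,255,0))
cv2.imwrite('pics/ov.png',o)
print(monitor.get_obs()['eef_pos'],monitor.get_obs()['t'])
E
python3 ov.py
```

```text
handle ((304.3562927246094, 161.0597381591797), (22.155630111694336, 86.4949951171875), 75.55596160888672) [262 147  88  33 966]
[259.7 161.1] [ 0.4833 -0.1247  0.08  ]
[343.5 139.5] [ 0.4504 -0.0256  0.08  ]
[349. 161.] [ 0.4754 -0.0164  0.08  ]
[265.2 182.6] [ 0.5095 -0.1174  0.08  ]
[ 0.50114594 -0.05187602  0.27363053] 4.1333
```

View pics/ov.png

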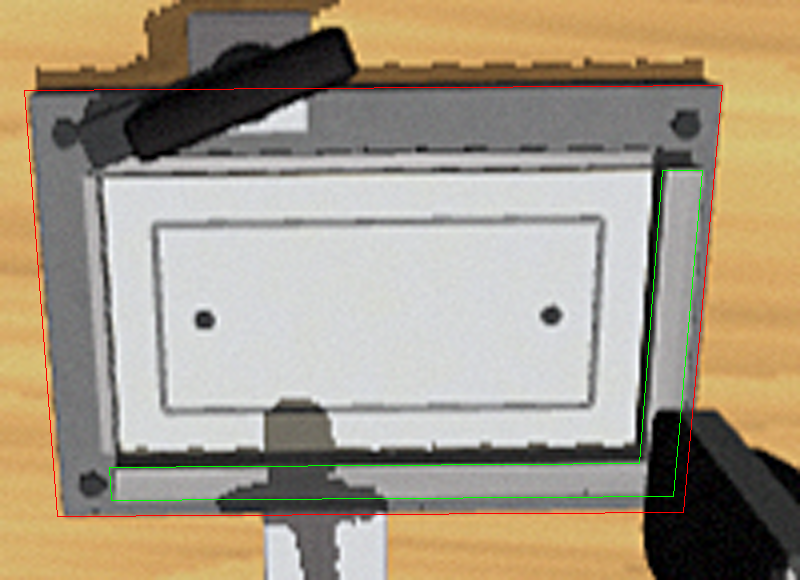

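Call:
jog_arm(
  plan=[
    {"x":0.1,"y":-0.12,"z":0.4,"wx":0,"wy":0,"wz":0.395},
    {"x":0.1,"y":-0.12,"z":0.4,"wx":0,"wy":0,"wz":0.395},
    {"x":0.1,"y":-0.12,"z":0.4,"wx":0,"wy":0,"wz":0.395},
    {"x":0.1,"y":-0.12,"z":0.4,"wx":0,"wy":0,"wz":0.395},
    {"x":0.1,"y":-0.12,"z":0.8,"wx":0,"wy":0,"wz":0.395},
    {"x":0.1,"y":-0.12,"z":0.8,"wx":0,"wy":0,"wz":0.395},
    {"x":0.1,"y":-0.12,"z":0.8,"wx":0,"wy":0,"wz":0.395},
    {"x":0.1,"y":-0.12,"z":0.8,"wx":0,"wy":0,"wz":0.395},
    {"x":0.1,"y":-0.12,"z":0.8,"wx":0,"wy":0,"wz":0.395},
    {"x":0.1,"y":-0.12,"z":0.8,"wx":0,"wy":0,"wz":0.395},
    {"x":0.1,"y":-0.12,"z":0.8,"wx":0,"wy":0,"wz":0.395},
    {"x":0.1,"y":-0.12,"z":0.8,"wx":0,"wy":0,"wz":0.395},
  ],
)

```text
t: 5.13
eef_pos: [0.4835, -0.0768, 0.1135]
tool_rot: [0.001, 0.55, 0.835, 0.001]
contact_force: [-0.5, 0.0, -0.3]
gripper_width: 1.0
```

Run:
```python
from h import *
K=cams.get_calibration('wrist');save('wrist','pics/w3.png');m=monitor.get_obs()
q=m['tool_rot'];print(m['t'],m['eef_pos'].round(4),q.round(4),np.degrees(np.arctan2(2*q[1]*q[2],q[1]**2-q[2]**2)))
for a in finder.place_of('wrist','clamp_grip')[:2]: print(a,ray('wrist',a['location'],.064,K))
```

```text
5.1833 [ 0.4835 -0.0768  0.1136] [8.000e-04 5.504e-01 8.349e-01 1.400e-03] 113.20622584088545
{'location': [317.7, 216.0], 'confidence': 0.92} [ 0.48258958 -0.07540839  0.064     ]
```

View pics/w3.png

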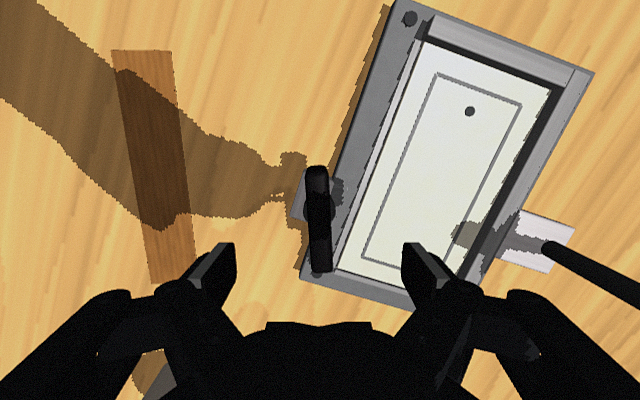

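The handle is at about (318,216), centred between the fingers and aligned with the tool's x. Descending and gripping.

Call:
jog_arm(
  plan=[
    {"x":0,"y":0,"z":0.15,"wx":0,"wy":0,"wz":0},
    {"x":0,"y":0,"z":0.31,"wx":0,"wy":0,"wz":0},
    {"x":0,"y":0,"z":0.31,"wx":0,"wy":0,"wz":0},
    {"x":0,"y":0,"z":0.31,"wx":0,"wy":0,"wz":0},
  ],
)

```text
t: 5.57
eef_pos: [0.4825, -0.077, 0.0512]
tool_rot: [-0.001, 0.55, 0.835, 0.001]
contact_force: [0.2, 0.3, -0.0]
gripper_width: 1.0
```

Call:
jog_arm(
  plan=[
    {"x":0,"y":0,"z":0,"wx":0,"wy":0,"wz":0},
    {"x":0,"y":0,"z":0,"wx":0,"wy":0,"wz":0},
    {"x":0,"y":0,"z":0,"wx":0,"wy":0,"wz":0},
    {"x":0,"y":0,"z":0,"wx":0,"wy":0,"wz":0},
    {"x":0,"y":0,"z":0,"wx":0,"wy":0,"wz":0},
    {"x":0,"y":0,"z":0,"wx":0,"wy":0,"wz":0},
    {"x":0,"y":0,"z":0,"wx":0,"wy":0,"wz":0},
    {"x":0,"y":0,"z":0,"wx":0,"wy":0,"wz":0},
  ],
  hand=-1,
  grip_force=40,
)

```text
t: 6.23
eef_pos: [0.484, -0.0764, 0.052]
tool_rot: [0.0, 0.55, 0.835, 0.002]
contact_force: [1.2, 2.2, 6.2]
gripper_width: 0.178
```

Call:
jog_arm(
  plan=[
    {"x":0,"y":0,"z":0,"wx":0,"wy":0,"wz":-0.03},
    {"x":0,"y":0,"z":0,"wx":0,"wy":0,"wz":-0.07},
    {"x":0,"y":0,"z":0,"wx":0,"wy":0,"wz":-0.11},
    {"x":0,"y":0,"z":0,"wx":0,"wy":0,"wz":-0.15},
    {"x":0,"y":0,"z":0,"wx":0,"wy":0,"wz":-0.19},
    {"x":0,"y":0,"z":0,"wx":0,"wy":0,"wz":-0.23},
    {"x":0,"y":0,"z":0,"wx":0,"wy":0,"wz":-0.27},
    {"x":0,"y":0,"z":0,"wx":0,"wy":0,"wz":-0.31},
    {"x":0,"y":0,"z":0,"wx":0,"wy":0,"wz":-0.35},
    {"x":0,"y":0,"z":0,"wx":0,"wy":0,"wz":-0.38},
    {"x":0,"y":0,"z":0,"wx":0,"wy":0,"wz":-0.4},
    {"x":0,"y":0,"z":0,"wx":0,"wy":0,"wz":-0.4},
  ],
)

```text
t: 7.23
eef_pos: [0.4842, -0.0761, 0.0521]
tool_rot: [0.002, -0.046, 0.999, 0.002]
contact_force: [1.7, 2.0, -3.2]
gripper_width: 0.18
```

Call:
jog_arm(
  plan=[
    {"x":0,"y":0,"z":0,"wx":0,"wy":0,"wz":0},
    {"x":0,"y":0,"z":0,"wx":0,"wy":0,"wz":0},
    {"x":0,"y":0,"z":0,"wx":0,"wy":0,"wz":0},
  ],
)

```text
t: 7.48
eef_pos: [0.4843, -0.0761, 0.0521]
tool_rot: [0.002, -0.046, 0.999, 0.002]
contact_force: [1.2, 1.1, -1.8]
gripper_width: 0.181
```

Run:
```python
from h import *
m=monitor.get_obs()
q=m['tool_rot'];print(m['t'],m['eef_pos'].round(4),q.round(4),np.degrees(np.arctan2(2*q[1]*q[2],q[1]**2-q[2]**2)),m['torque'],m['contact_force'],m['q'].round(2))
```

```text
7.4833 [ 0.4843 -0.0761  0.0521] [ 0.0015 -0.0457  0.999   0.0015] -174.75569137773806 [ 0.07772907 -0.05448156 -0.39149459] [ 1.16965732  1.08045757 -1.75096101] [-0.29  0.47  0.4   2.15 -0.34  0.57  2.02]
```

Call:
jog_arm(
  plan=[
    {"x":0,"y":0,"z":0,"wx":0,"wy":0,"wz":0},
    {"x":0,"y":0,"z":0,"wx":0,"wy":0,"wz":0},
    {"x":0,"y":0,"z":0,"wx":0,"wy":0,"wz":0},
    {"x":0,"y":0,"z":0,"wx":0,"wy":0,"wz":0},
    {"x":0,"y":0,"z":-0.1,"wx":0,"wy":0,"wz":0},
    {"x":0,"y":0,"z":-0.3,"wx":0,"wy":0,"wz":0},
    {"x":0,"y":-0.2,"z":-0.5,"wx":0,"wy":0,"wz":0},
    {"x":0,"y":-0.4,"z":-0.7,"wx":0,"wy":0,"wz":0},
    {"x":0,"y":-0.4,"z":-0.7,"wx":0,"wy":0,"wz":0},
  ],
  hand=0.3,
)

```text
t: 8.23
eef_pos: [0.4918, -0.1587, 0.1948]
tool_rot: [0.003, -0.045, 0.999, 0.001]
contact_force: [1.3, -0.6, -0.2]
gripper_width: 0.649
```

Call:
jog_arm(
  plan=[
    {"x":-0.47,"y":-0.86,"z":-0.5,"wx":0,"wy":0,"wz":0},
    {"x":-0.47,"y":-0.86,"z":-0.5,"wx":0,"wy":0,"wz":0},
    {"x":-0.47,"y":-0.86,"z":-0.5,"wx":0,"wy":0,"wz":0},
    {"x":-0.47,"y":-0.86,"z":-0.5,"wx":0,"wy":0,"wz":0},
    {"x":-0.47,"y":-0.86,"z":-0.5,"wx":0,"wy":0,"wz":0},
    {"x":-0.47,"y":-0.86,"z":-0.5,"wx":0,"wy":0,"wz":0},
    {"x":-0.47,"y":-0.86,"z":-0.5,"wx":0,"wy":0,"wz":0},
  ],
)

```text
t: 8.82
eef_pos: [0.6014, -0.3261, 0.2969]
tool_rot: [0.004, -0.044, 0.999, -0.001]
contact_force: [-0.4, -0.3, -0.3]
gripper_width: 0.65
```

```bash
cat > st.py <<'E'
from h import *
import sys,pickle
K=cams.get_calibration('wrist');save('wrist',sys.argv[1]);m=monitor.get_obs();pickle.dump(K,open('K3.pkl','wb'))
q=m['tool_rot'];print(m['t'],m['eef_pos'].round(4),q.round(4),np.degrees(np.arctan2(2*q[1]*q[2],q[1]**2-q[2]**2)))
for n,z in dict(stylus=.1,stand_slot=.1,stand=0).items():
    for a in finder.place_of('wrist',n)[:2]: print(n,a,ray('wrist',a['location'],z,K).round(4))
E
python3 st.py pics/w4.png
```

```text
8.8667 [ 0.6004 -0.3236  0.2953] [ 3.20e-03 -4.42e-02  9.99e-01  1.00e-04] -174.93343328637582
stylus {'location': [324.8, 200.8], 'confidence': 0.87} [ 0.6297 -0.3164  0.1   ]
stylus {'location': [330.8, 259.1], 'confidence': 0.81} [ 0.7109 -0.3006  0.1   ]
stand_slot {'location': [323.4, 195.0], 'confidence': 0.71} [ 0.6223 -0.3189  0.1   ]
stand {'location': [322.2, 182.6], 'confidence': 0.82} [ 0.6278 -0.3191  0.    ]
stand {'location': [457.6, 193.4], 'confidence': 0.65} [ 0.626  -0.0968  0.    ]
```

View pics/w4.png

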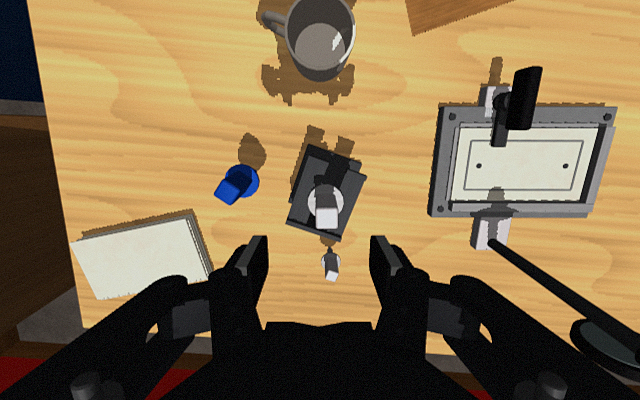

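The clamp jaw now lies over the plate near (498,140). The target stylus is at (325,201) in the stand, with the small decoy at (331,262) and the blue one at (238,184). Enlarging to get the grip's yaw.

Run:
```python
from h import *
import pickle;K=pickle.load(open('K3.pkl','rb'))
im=cv2.imread('pics/w4.png');x0,y0=275,135;s=6
cv2.imwrite('pics/c4.png',cv2.resize(im[y0:y0+115,x0:x0+100],None,fx=5,fy=5,interpolation=cv2.INTER_CUBIC))
g=cv2.cvtColor(im,cv2.COLOR_BGR2GRAY)[y0:y0+115,x0:x0+100]
for t in (150,180,200,220):
    n,l,st,c=cv2.connectedComponentsWithStats((g>t).astype('uint8'));
    for i in range(1,n):
        if 150<st[i,4]<2500: r=cv2.minAreaRect(np.argwhere(l==i)[:,::-1].astype(np.float32));print(t,st[i].tolist(),np.array(r[0])+(x0,y0),r[1:])
```

```text
150 [46, 0, 17, 15, 162] [329. 142.] ((14.0, 16.0), 90.0)
150 [56, 0, 44, 115, 2476] [356.3787384  192.23133087] ((41.82054901123047, 116.91777038574219), 4.594253063201904)
150 [41, 52, 28, 42, 574] [329.05181503 208.30311584] ((24.38045883178711, 43.72194290161133), 14.743562698364258)
180 [75, 20, 25, 34, 356] [362.  171.5] ((33.0, 24.0), 90.0)
180 [0, 49, 45, 63, 789] [287.76008606 219.43187714] ((61.89126205444336, 37.4538688659668), 60.851932525634766)
180 [66, 65, 34, 50, 982] [359.8243866  226.81951904] ((30.31187629699707, 51.26478958129883), 12.094757080078125)
180 [41, 74, 21, 19, 380] [326. 218.] ((18.0, 20.0), 90.0)
200 [42, 74, 20, 19, 361] [326.5 218. ] ((18.0, 19.0), 90.0)
```

View pics/c4.png

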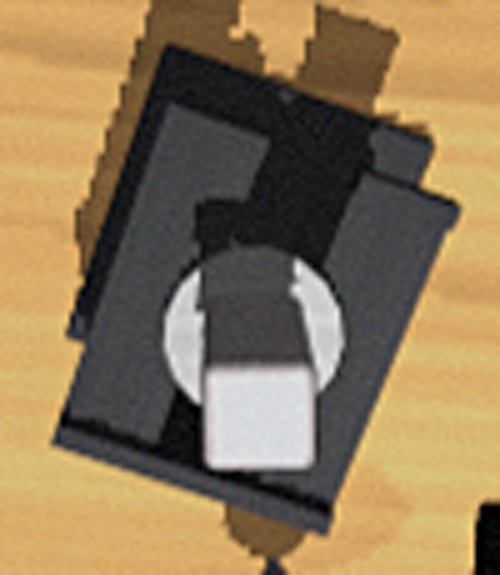

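Run:
```python
from h import *
import pickle;K=pickle.load(open('K3.pkl','rb'))
print(ray('wrist',(327,218.4),.168,K),ray('wrist',(325.8,201.4),.106,K))
m=monitor.get_obs();q=m['tool_rot'];print(m['t'],m['eef_pos'].round(4),np.degrees(np.arctan2(2*q[1]*q[2],q[1]**2-q[2]**2)))
```

```text
[ 0.62923829 -0.31536501  0.168     ] [ 0.62868798 -0.31538365  0.106     ]
9.0167 [ 0.5996 -0.32    0.2939] -174.74146378423205
```

Call:
jog_arm(
  plan=[
    {"x":-0.149,"y":0.01,"z":0.2,"wx":0,"wy":0,"wz":-0.011},
    {"x":-0.149,"y":0.01,"z":0.35,"wx":0,"wy":0,"wz":-0.011},
    {"x":-0.149,"y":0.01,"z":0.5,"wx":0,"wy":0,"wz":-0.011},
    {"x":-0.149,"y":0.01,"z":0.65,"wx":0,"wy":0,"wz":-0.011},
    {"x":-0.149,"y":0.01,"z":0.8,"wx":0,"wy":0,"wz":-0.011},
    {"x":-0.149,"y":0.01,"z":0.88,"wx":0,"wy":0,"wz":-0.011},
    {"x":-0.149,"y":0.01,"z":0.88,"wx":0,"wy":0,"wz":-0.011},
    {"x":-0.149,"y":0.01,"z":0.88,"wx":0,"wy":0,"wz":-0.011},
  ],
)

```text
t: 9.68
eef_pos: [0.6291, -0.3129, 0.1173]
tool_rot: [0.001, -0.064, 0.998, 0.003]
contact_force: [0.7, 0.1, 0.2]
gripper_width: 0.649
```

Run:
```python
from h import *
m=monitor.get_obs();q=m['tool_rot'];print(m['t'],m['eef_pos'].round(4),q.round(4),m['contact_force'].round(1),np.degrees(np.arctan2(2*q[1]*q[2],q[1]**2-q[2]**2)))
```

```text
9.6833 [ 0.6291 -0.3129  0.1173] [ 0.0011 -0.0637  0.998   0.0027] [0.7 0.1 0.2] -172.69266202920969
```

Call:
jog_arm(
  plan=[
    {"x":0,"y":-0.011,"z":0,"wx":0,"wy":0,"wz":0},
    {"x":0,"y":-0.011,"z":0,"wx":0,"wy":0,"wz":0},
    {"x":0,"y":-0.011,"z":0,"wx":0,"wy":0,"wz":0},
    {"x":0,"y":-0.011,"z":0,"wx":0,"wy":0,"wz":0},
    {"x":0,"y":-0.011,"z":0,"wx":0,"wy":0,"wz":0},
    {"x":0,"y":-0.011,"z":0,"wx":0,"wy":0,"wz":0},
    {"x":0,"y":-0.011,"z":0,"wx":0,"wy":0,"wz":0},
  ],
  hand=-1,
  grip_force=60,
)

```text
t: 10.27
eef_pos: [0.6303, -0.3156, 0.1193]
tool_rot: [0.002, -0.064, 0.998, 0.002]
contact_force: [-1.2, 0.6, 7.7]
gripper_width: 0.278
```

```bash
cat > s.py <<'E'
from h import *
m=monitor.get_obs();q=m['tool_rot'];print(m['t'],m['eef_pos'].round(4),q.round(4),m['contact_force'].round(2),m['gripper_width'],np.degrees(np.arctan2(2*q[1]*q[2],q[1]**2-q[2]**2))%360,m['q'].round(2))
E
python3 s.py
```

```text
10.2667 [ 0.6303 -0.3156  0.1193] [ 0.0024 -0.0637  0.998   0.0021] [-1.18  0.64  7.72] 0.27810454913358673 187.3072460405854 [ 0.06  0.68  0.49  1.6  -0.38  0.96  2.37]
```

Call:
jog_arm(
  plan=[
    {"x":0,"y":0,"z":-0.03,"wx":0,"wy":0,"wz":0},
    {"x":0,"y":0,"z":-0.1,"wx":0,"wy":0,"wz":0},
    {"x":0,"y":0,"z":-0.2,"wx":0,"wy":0,"wz":0},
    {"x":0,"y":0,"z":-0.3,"wx":0,"wy":0,"wz":0},
    {"x":0,"y":0,"z":-0.4,"wx":0,"wy":0,"wz":0},
    {"x":0,"y":0,"z":-0.5,"wx":0,"wy":0,"wz":0},
    {"x":0,"y":0,"z":-0.5,"wx":0,"wy":0,"wz":0},
    {"x":0,"y":0,"z":-0.5,"wx":0,"wy":0,"wz":0},
  ],
)

```text
t: 10.93
eef_pos: [0.6303, -0.3165, 0.2207]
tool_rot: [0.004, -0.064, 0.998, 0.002]
contact_force: [-0.6, -0.2, -4.3]
gripper_width: 0.274
```

```bash
cat >> s.py <<'E'
K=cams.get_calibration('wrist');im=cams.read_camera('wrist');cv2.imwrite('pics/last.png',im[:,:,::-1])
for n in('stylus_tip','stylus'):
    for a in finder.place_of('wrist',n)[:2]: print(n,a)
E
python3 s.py
```

```text
10.9333 [ 0.6303 -0.3165  0.2207] [ 0.0036 -0.0636  0.998   0.0016] [-0.62 -0.16 -4.28] 0.27418434285075804 187.29728735042434 [ 0.03  0.58  0.54  1.52 -0.32  1.13  2.33]
stylus {'location': [316.9, 231.9], 'confidence': 0.68}
stylus {'location': [211.9, 162.2], 'confidence': 0.63}
```

Call:
jog_arm(
  plan=[
    {"x":-0.03,"y":0.15,"z":0,"wx":0,"wy":0,"wz":0.014},
    {"x":-0.06,"y":0.35,"z":0,"wx":0,"wy":0,"wz":0.014},
    {"x":-0.08,"y":0.55,"z":0,"wx":0,"wy":0,"wz":0.014},
    {"x":-0.1,"y":0.75,"z":0,"wx":0,"wy":0,"wz":0.014},
    {"x":-0.12,"y":0.9,"z":0.1,"wx":0,"wy":0,"wz":0.014},
    {"x":-0.12,"y":1,"z":0.2,"wx":0,"wy":0,"wz":0.014},
    {"x":-0.12,"y":1,"z":0.3,"wx":0,"wy":0,"wz":0.014},
    {"x":-0.12,"y":1,"z":0.3,"wx":0,"wy":0,"wz":0.014},
    {"x":-0.12,"y":1,"z":0.3,"wx":0,"wy":0,"wz":0.014},
  ],
  grip_force=90,
)

```text
t: 11.83
eef_pos: [0.626, -0.1137, 0.1571]
tool_rot: [-0.001, -0.042, 0.999, 0.003]
contact_force: [0.7, -0.7, -3.5]
gripper_width: 0.269
```

```bash
cat > go.py <<'E'
# usage: go.py x y z [psi]: shift (in fractions) from the present pose to a world TCP target
import sys;from h import *
from scipy.spatial.transform import Rotation as R
m=monitor.get_obs();q=m['tool_rot'];M=R.from_quat([q[1],q[2],q[3],q[0]]);a=[float(v) for v in sys.argv[1:]]
psi=np.arctan2(2*q[1]*q[2],q[1]**2-q[2]**2)
print('t',round(m['t'],2),m['eef_pos'].round(4),'F',m['contact_force'].round(2),'psi',np.degrees(psi)%360,'z',M.as_matrix()[:,2].round(4))
print('shift',(M.inv().apply(np.array(a[:3])-m['eef_pos'])/.2).round(4))
p=np.radians(a[3]) if len(a)>3 else psi
T=R.from_matrix(np.array([[np.cos(p),np.sin(p),0],[np.sin(p),-np.cos(p),0],[0,0,-1]]))
print('turn',((M.inv()*T).as_rotvec()/np.pi).round(4))
E
python3 go.py .6274 -.1043 .150 184.7
python3 - <<'E'
from h import *
ims=[]
for c in('scene','side'):
    im=cams.read_camera(c)[:,:,::-1]; p=proj(c,(.627,-.104,.06)).astype(int); ims.append(cv2.resize(im[p[1]-40:p[1]+40,p[0]-50:p[0]+50],(400,320),interpolation=cv2.INTER_CUBIC))
K=cams.get_calibration('wrist');w=cams.read_camera('wrist')[:,:,::-1][130:330,200:450]
cv2.imwrite('pics/hov.png',np.vstack([np.hstack(ims),cv2.resize(w,(800,640))[:280]]))
E
```

```text
t 11.83 [ 0.626  -0.1137  0.1571] F [ 0.72 -0.68 -3.49] psi 184.78747931789886 z [-0.0021  0.0053 -1.    ]
shift [-0.0108  0.0462  0.0358]
turn [ 0.0017 -0.0005  0.0005]
```

View pics/hov.png

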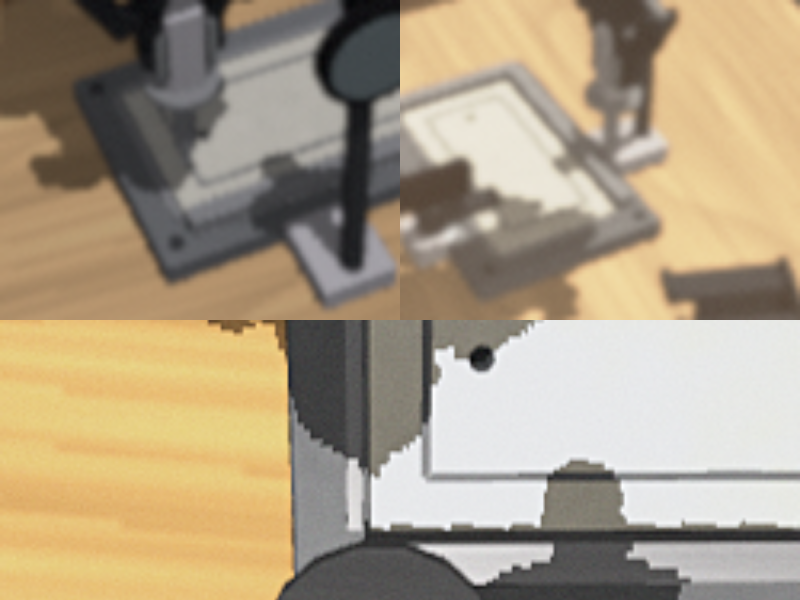

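The wrist view shows the plate's start corner at crop (370,530) and the long rail's inner top edge at crop row ~543. The flange hides the tip. Comparing these with the predicted positions.

Run:
```python
from fit import *
K=cams.get_calibration('wrist');print(monitor.get_obs()['eef_pos'])
yaw=.082;a=np.array([.4842,-.0764]);c,s=np.cos(yaw),np.sin(yaw)
o=a-np.array([c*-.09-s*-.045,s*-.09+c*-.045]);p=(*o,yaw);print(p)
crop=lambda f:((proj('wrist',w(p,f),K)-(200,130))*3.2).round(0).tolist()
for n,f in dict(railtop_a=(.0565,-.06,.034),railtop_b=(.0565,.0,.034),railbase=(.0565,-.03,.024),bed1=(0,-.125,.02),bed2=(.04,-.125,.02),platecorner=(.055,-.0995,.024),plateend=(.0,-.0995,.024)).items(): print(n,crop(f))
im=cv2.imread('pics/hov.png')[320:]
for x in (500,520,700,760): print(x,im[:,x].mean(1)[190:280:3].astype(int).tolist())
print(im[140,280:440:3].mean(1).astype(int).tolist())
```

```text
[ 0.62811214 -0.11552754  0.15996492]
(np.float64(0.5702117233776118), np.float64(-0.024179472986064418), 0.082)
railtop_a [492.0, 220.0]
railtop_b [682.0, 220.0]
railbase [580.0, 212.0]
bed1 [285.0, 35.0]
bed2 [288.0, 160.0]
platecorner [367.0, 208.0]
plateend [366.0, 35.0]
500 [232, 233, 233, 234, 241, 216, 125, 59, 45, 46, 63, 125, 200, 222, 217, 210, 204, 209, 213, 216, 177, 98, 76, 84, 74, 55, 55, 64, 61, 58]
520 [232, 234, 235, 241, 210, 140, 106, 73, 52, 46, 63, 127, 198, 219, 212, 207, 208, 213, 186, 113, 79, 79, 84, 87, 81, 65, 56, 58, 60, 58]
700 [232, 231, 233, 240, 210, 142, 98, 61, 45, 43, 74, 146, 187, 191, 186, 184, 187, 191, 189, 189, 195, 198, 200, 191, 163, 138, 132, 135, 136, 133]
760 [232, 231, 233, 240, 211, 138, 97, 64, 48, 44, 77, 154, 187, 186, 185, 182, 181, 183, 186, 186, 188, 191, 195, 182, 155, 136, 131, 131, 132, 132]
[184, 184, 180, 137, 106, 140, 141, 140, 138, 137, 137, 135, 135, 140, 143, 144, 144, 141, 144, 146, 146, 139, 133, 179, 197, 193, 123, 61, 56, 64, 97, 133, 124, 121, 115, 119, 162, 230, 236, 234, 234, 232, 232, 233, 234, 235, 230, 196, 135, 147, 189, 240, 235, 232]
```

```bash
python3 go.py .6279 -.1038 .128 184.7
```

```text
t 11.98 [ 0.6281 -0.1155  0.16  ] F [ 0.54 -0.27 -2.49] psi 184.65963550045248 z [ 0.0039  0.0047 -1.    ]
shift [-0.003   0.0578  0.1601]
turn [ 0.0014  0.0014 -0.0002]
```

Call:
jog_arm(
  plan=[
    {"x":-0.003,"y":0.02,"z":0,"wx":0.0014,"wy":0.0014,"wz":0},
    {"x":-0.003,"y":0.04,"z":0.03,"wx":0.0014,"wy":0.0014,"wz":0},
    {"x":-0.003,"y":0.058,"z":0.06,"wx":0.0014,"wy":0.0014,"wz":0},
    {"x":-0.003,"y":0.058,"z":0.1,"wx":0.0014,"wy":0.0014,"wz":0},
    {"x":-0.003,"y":0.058,"z":0.13,"wx":0.0014,"wy":0.0014,"wz":0},
    {"x":-0.003,"y":0.058,"z":0.15,"wx":0.0014,"wy":0.0014,"wz":0},
    {"x":-0.003,"y":0.058,"z":0.16,"wx":0.0014,"wy":0.0014,"wz":0},
    {"x":-0.003,"y":0.058,"z":0.16,"wx":0.0014,"wy":0.0014,"wz":0},
    {"x":-0.003,"y":0.058,"z":0.16,"wx":0.0014,"wy":0.0014,"wz":0},
  ],
)

```text
t: 12.73
eef_pos: [0.6279, -0.104, 0.128]
tool_rot: [-0.0, -0.04, 0.999, -0.0]
contact_force: [0.3, 0.2, -2.3]
gripper_width: 0.269
```

```bash
python3 go.py .6279 -.1038 .1113 184.7
```

```text
t 12.73 [ 0.6279 -0.104   0.128 ] F [ 0.35  0.22 -2.32] psi 184.6401796299916 z [-3.e-04 -2.e-04 -1.e+00]
shift [-0.0003  0.0012  0.0833]
turn [-0.0001 -0.0001 -0.0003]
```

Call:
jog_arm(
  plan=[
    {"x":0,"y":0,"z":0.0075,"wx":0,"wy":0,"wz":0},
    {"x":0,"y":0,"z":0.015,"wx":0,"wy":0,"wz":0},
    {"x":0,"y":0,"z":0.0225,"wx":0,"wy":0,"wz":0},
    {"x":0,"y":0,"z":0.03,"wx":0,"wy":0,"wz":0},
    {"x":0,"y":0,"z":0.0375,"wx":0,"wy":0,"wz":0},
    {"x":0,"y":0,"z":0.045,"wx":0,"wy":0,"wz":0},
    {"x":0,"y":0,"z":0.0525,"wx":0,"wy":0,"wz":0},
    {"x":0,"y":0,"z":0.059,"wx":0,"wy":0,"wz":0},
    {"x":0,"y":0,"z":0.066,"wx":0,"wy":0,"wz":0},
    {"x":0,"y":0,"z":0.072,"wx":0,"wy":0,"wz":0},
    {"x":0,"y":0,"z":0.078,"wx":0,"wy":0,"wz":0},
    {"x":0,"y":0,"z":0.078,"wx":0,"wy":0,"wz":0},
  ],
)

```text
t: 13.73
eef_pos: [0.6279, -0.104, 0.1123]
tool_rot: [-0.0, -0.041, 0.999, -0.0]
contact_force: [-0.5, -0.5, -1.2]
gripper_width: 0.272
```

```bash
python3 go.py .6279 -.1038 .1113 184.7; for i in 1; do python3 - <<'E'
from h import *
F=[]
for i in range(3): cams.read_camera('scene');m=monitor.get_obs();F.append(m['contact_force'])
print(np.round(F,2).tolist(),m['eef_pos'])
E
done
```

```text
t 13.73 [ 0.6279 -0.104   0.1123] F [-0.54 -0.48 -1.18] psi 184.64388340131188 z [-3.e-04 -2.e-04 -1.e+00]
shift [-0.0001  0.0011  0.0049]
turn [-0.0001 -0.0001 -0.0003]
[[0.1, -0.43, -0.84], [-1.29, 0.52, -0.77], [-0.16, 1.28, -0.77]] [ 0.62792686 -0.10407477  0.11249619]
```

Call:
jog_arm(
  plan=[
    {"x":0,"y":0.005,"z":0.006,"wx":0,"wy":0,"wz":0},
    {"x":0,"y":0.02,"z":0.009,"wx":0,"wy":0,"wz":0},
    {"x":0,"y":0.037,"z":0.009,"wx":0,"wy":0,"wz":0},
    {"x":0,"y":0.053,"z":0.009,"wx":0,"wy":0,"wz":0},
    {"x":0,"y":0.07,"z":0.009,"wx":0,"wy":0,"wz":0},
    {"x":0,"y":0.087,"z":0.009,"wx":0,"wy":0,"wz":0},
    {"x":0,"y":0.103,"z":0.009,"wx":0,"wy":0,"wz":0},
    {"x":0,"y":0.12,"z":0.009,"wx":0,"wy":0,"wz":0},
    {"x":0,"y":0.137,"z":0.009,"wx":0,"wy":0,"wz":0},
    {"x":0,"y":0.153,"z":0.009,"wx":0,"wy":0,"wz":0},
    {"x":0,"y":0.17,"z":0.009,"wx":0,"wy":0,"wz":0},
    {"x":0,"y":0.187,"z":0.009,"wx":0,"wy":0,"wz":0},
  ],
)

```text
t: 14.88
eef_pos: [0.6248, -0.0664, 0.1107]
tool_rot: [-0.0, -0.04, 0.999, -0.0]
contact_force: [0.4, -1.5, -0.3]
gripper_width: 0.272
```

```bash
python3 go.py .6132 .0756 .1107 184.7
```

```text
t 14.88 [ 0.6248 -0.0664  0.1107] F [ 0.36 -1.47 -0.33] psi 184.6415733400559 z [-2.e-04 -2.e-04 -1.e+00]
shift [ 5.000e-04  7.125e-01 -4.000e-04]
turn [-0.0001 -0.0001 -0.0003]
```

Call:
jog_arm(
  plan=[
    {"x":0,"y":0.017,"z":0,"wx":0,"wy":0,"wz":0},
    {"x":0,"y":0.033,"z":0,"wx":0,"wy":0,"wz":0},
    {"x":0,"y":0.05,"z":0,"wx":0,"wy":0,"wz":0},
    {"x":0,"y":0.067,"z":0,"wx":0,"wy":0,"wz":0},
    {"x":0,"y":0.083,"z":0,"wx":0,"wy":0,"wz":0},
    {"x":0,"y":0.1,"z":0,"wx":0,"wy":0,"wz":0},
    {"x":0,"y":0.117,"z":0,"wx":0,"wy":0,"wz":0},
    {"x":0,"y":0.133,"z":0,"wx":0,"wy":0,"wz":0},
    {"x":0,"y":0.15,"z":0,"wx":0,"wy":0,"wz":0},
    {"x":0,"y":0.167,"z":0,"wx":0,"wy":0,"wz":0},
    {"x":0,"y":0.183,"z":0,"wx":0,"wy":0,"wz":0},
    {"x":0,"y":0.2,"z":0,"wx":0,"wy":0,"wz":0},
  ],
)

```text
t: 15.88
eef_pos: [0.6216, -0.0263, 0.1107]
tool_rot: [-0.0, -0.04, 0.999, -0.0]
contact_force: [-0.3, -3.3, -0.1]
gripper_width: 0.268
```

Call:
jog_arm(
  plan=[
    {"x":0,"y":0.017,"z":0,"wx":0,"wy":0,"wz":0},
    {"x":0,"y":0.033,"z":0,"wx":0,"wy":0,"wz":0},
    {"x":0,"y":0.05,"z":0,"wx":0,"wy":0,"wz":0},
    {"x":0,"y":0.067,"z":0,"wx":0,"wy":0,"wz":0},
    {"x":0,"y":0.083,"z":0,"wx":0,"wy":0,"wz":0},
    {"x":0,"y":0.1,"z":0,"wx":0,"wy":0,"wz":0},
    {"x":0,"y":0.117,"z":0,"wx":0,"wy":0,"wz":0},
    {"x":0,"y":0.133,"z":0,"wx":0,"wy":0,"wz":0},
    {"x":0,"y":0.15,"z":0,"wx":0,"wy":0,"wz":0},
    {"x":0,"y":0.167,"z":0,"wx":0,"wy":0,"wz":0},
    {"x":0,"y":0.183,"z":0,"wx":0,"wy":0,"wz":0},
    {"x":0,"y":0.2,"z":0,"wx":0,"wy":0,"wz":0},
  ],
)

```text
t: 16.88
eef_pos: [0.6183, 0.0138, 0.1106]
tool_rot: [-0.0, -0.04, 0.999, -0.0]
contact_force: [1.2, -1.6, -0.6]
gripper_width: 0.267
```

```bash
python3 go.py .6132 .0756 .1107 184.7
```

```text
t 16.88 [0.6183 0.0138 0.1106] F [ 1.19 -1.61 -0.64] psi 184.63430832350298 z [-3.e-04 -3.e-04 -1.e+00]
shift [ 2.000e-04  3.099e-01 -4.000e-04]
turn [-0.0001 -0.0001 -0.0004]
```

Call:
jog_arm(
  plan=[
    {"x":0,"y":0.017,"z":0,"wx":0,"wy":0,"wz":0},
    {"x":0,"y":0.033,"z":0,"wx":0,"wy":0,"wz":0},
    {"x":0,"y":0.05,"z":0,"wx":0,"wy":0,"wz":0},
    {"x":0,"y":0.067,"z":0,"wx":0,"wy":0,"wz":0},
    {"x":0,"y":0.083,"z":0,"wx":0,"wy":0,"wz":0},
    {"x":0,"y":0.1,"z":0,"wx":0,"wy":0,"wz":0},
    {"x":0,"y":0.117,"z":0,"wx":0,"wy":0,"wz":0},
    {"x":0,"y":0.133,"z":0,"wx":0,"wy":0,"wz":0},
    {"x":0,"y":0.15,"z":0,"wx":0,"wy":0,"wz":0},
    {"x":0,"y":0.167,"z":0,"wx":0,"wy":0,"wz":0},
    {"x":0,"y":0.183,"z":0,"wx":0,"wy":0,"wz":0},
    {"x":0,"y":0.2,"z":0,"wx":0,"wy":0,"wz":0},
  ],
)

```text
t: 17.88
eef_pos: [0.615, 0.054, 0.1106]
tool_rot: [-0.0, -0.04, 0.999, -0.0]
contact_force: [-0.2, -1.8, -0.9]
gripper_width: 0.27
```

Call:
jog_arm(
  plan=[
    {"x":0,"y":0.017,"z":0,"wx":0,"wy":0,"wz":0},
    {"x":0,"y":0.033,"z":0,"wx":0,"wy":0,"wz":0},
    {"x":0,"y":0.05,"z":0,"wx":0,"wy":0,"wz":0},
    {"x":0,"y":0.067,"z":0,"wx":0,"wy":0,"wz":0},
    {"x":0,"y":0.083,"z":0,"wx":0,"wy":0,"wz":0},
    {"x":0,"y":0.098,"z":0,"wx":0,"wy":0,"wz":0},
    {"x":0,"y":0.109,"z":0,"wx":0,"wy":0,"wz":0},
  ],
)

```text
t: 18.47
eef_pos: [0.6132, 0.0763, 0.1106]
tool_rot: [-0.0, -0.041, 0.999, -0.0]
contact_force: [-0.1, -1.3, -0.3]
gripper_width: 0.269
```

```bash
python3 go.py .5235 .0682 .1107 184.7
```

```text
t 18.47 [0.6132 0.0763 0.1106] F [-0.08 -1.33 -0.34] psi 184.65373739692322 z [-4.e-04 -1.e-04 -1.e+00]
shift [ 4.501e-01 -4.100e-03 -4.000e-04]
turn [-0.     -0.0001 -0.0003]
```

Call:
jog_arm(
  plan=[
    {"x":0.014,"y":-0.003,"z":0,"wx":0,"wy":0,"wz":0},
    {"x":0.03,"y":-0.004,"z":0,"wx":0,"wy":0,"wz":0},
    {"x":0.047,"y":-0.004,"z":0,"wx":0,"wy":0,"wz":0},
    {"x":0.063,"y":-0.004,"z":0,"wx":0,"wy":0,"wz":0},
    {"x":0.08,"y":-0.004,"z":0,"wx":0,"wy":0,"wz":0},
    {"x":0.097,"y":-0.004,"z":0,"wx":0,"wy":0,"wz":0},
    {"x":0.113,"y":-0.004,"z":0,"wx":0,"wy":0,"wz":0},
    {"x":0.13,"y":-0.004,"z":0,"wx":0,"wy":0,"wz":0},
    {"x":0.147,"y":-0.004,"z":0,"wx":0,"wy":0,"wz":0},
    {"x":0.163,"y":-0.004,"z":0,"wx":0,"wy":0,"wz":0},
    {"x":0.18,"y":-0.004,"z":0,"wx":0,"wy":0,"wz":0},
    {"x":0.197,"y":-0.004,"z":0,"wx":0,"wy":0,"wz":0},
  ],
)

```text
t: 19.47
eef_pos: [0.5736, 0.0723, 0.1106]
tool_rot: [-0.0, -0.041, 0.999, -0.0]
contact_force: [0.8, -0.2, -0.4]
gripper_width: 0.268
```

Call:
jog_arm(
  plan=[
    {"x":0.017,"y":0,"z":0,"wx":0,"wy":0,"wz":0},
    {"x":0.033,"y":0,"z":0,"wx":0,"wy":0,"wz":0},
    {"x":0.05,"y":0,"z":0,"wx":0,"wy":0,"wz":0},
    {"x":0.067,"y":0,"z":0,"wx":0,"wy":0,"wz":0},
    {"x":0.083,"y":0,"z":0,"wx":0,"wy":0,"wz":0},
    {"x":0.1,"y":0,"z":0,"wx":0,"wy":0,"wz":0},
    {"x":0.117,"y":0,"z":0,"wx":0,"wy":0,"wz":0},
    {"x":0.133,"y":0,"z":0,"wx":0,"wy":0,"wz":0},
    {"x":0.15,"y":0,"z":0,"wx":0,"wy":0,"wz":0},
    {"x":0.167,"y":0,"z":0,"wx":0,"wy":0,"wz":0},
    {"x":0.183,"y":0,"z":0,"wx":0,"wy":0,"wz":0},
    {"x":0.2,"y":0,"z":0,"wx":0,"wy":0,"wz":0},
  ],
)

```text
t: 20.47
eef_pos: [0.5335, 0.069, 0.1107]
tool_rot: [-0.0, -0.041, 0.999, -0.0]
contact_force: [1.9, -0.0, 0.3]
gripper_width: 0.266
```

```bash
python3 go.py .5235 .0682 .1107 184.7
```

```text
t 20.47 [0.5335 0.069  0.1107] F [ 1.85 -0.03  0.3 ] psi 184.65188191998243 z [-2.e-04 -1.e-04 -1.e+00]
shift [ 0.0502  0.0002 -0.0001]
turn [-0.     -0.0001 -0.0003]
```

Call:
jog_arm(
  plan=[
    {"x":0.017,"y":0,"z":0,"wx":0,"wy":0,"wz":0},
    {"x":0.033,"y":0,"z":0,"wx":0,"wy":0,"wz":0},
    {"x":0.048,"y":0,"z":0,"wx":0,"wy":0,"wz":0},
    {"x":0.053,"y":0,"z":0,"wx":0,"wy":0,"wz":0},
    {"x":0.053,"y":0,"z":-0.01,"wx":0,"wy":0,"wz":0},
    {"x":0.053,"y":0,"z":-0.02,"wx":0,"wy":0,"wz":0},
    {"x":0.053,"y":0,"z":-0.03,"wx":0,"wy":0,"wz":0},
    {"x":0.053,"y":0,"z":-0.045,"wx":0,"wy":0,"wz":0},
    {"x":0.053,"y":0,"z":-0.1,"wx":0,"wy":0,"wz":0},
    {"x":0.053,"y":0,"z":-0.25,"wx":0,"wy":0,"wz":0},
    {"x":0.053,"y":0,"z":-0.4,"wx":0,"wy":0,"wz":0},
    {"x":0.053,"y":0,"z":-0.56,"wx":0,"wy":0,"wz":0},
  ],
)

```text
t: 21.47
eef_pos: [0.5222, 0.0676, 0.2239]
tool_rot: [-0.001, -0.04, 0.999, -0.001]
contact_force: [0.5, 0.8, -3.7]
gripper_width: 0.272
```

```bash
python3 go.py .6303 -.3156 .222 187.3
python3 - <<'E'
from h import *
im=cams.read_camera('wrist');cv2.imwrite('pics/w6.png',im[:,:,::-1])
E
```

```text
t 21.47 [0.5222 0.0676 0.2239] F [ 0.47  0.75 -3.69] psi 184.61360544257744 z [-0.0019 -0.0011 -1.    ]
shift [-0.3848 -1.9534  0.0108]
turn [-0.0003 -0.0007 -0.0149]
```

View pics/w6.png

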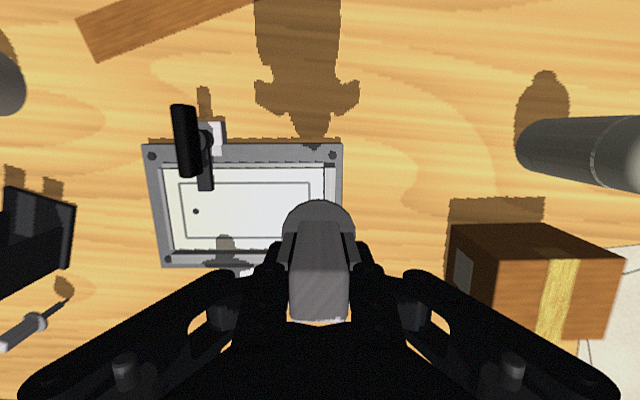

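The clamp is on with its jaw over the plate near (205,180). The plate looks undisturbed, and the stylus is still held upright. Returning it to the stand.

Call:
jog_arm(
  plan=[
    {"x":-0.04,"y":-0.18,"z":0,"wx":0,"wy":0,"wz":-0.007},
    {"x":-0.08,"y":-0.36,"z":0,"wx":0,"wy":0,"wz":-0.007},
    {"x":-0.12,"y":-0.54,"z":0,"wx":0,"wy":0,"wz":-0.007},
    {"x":-0.16,"y":-0.72,"z":0,"wx":0,"wy":0,"wz":-0.007},
    {"x":-0.19,"y":-0.9,"z":0,"wx":0,"wy":0,"wz":-0.007},
    {"x":-0.2,"y":-1,"z":0,"wx":0,"wy":0,"wz":-0.007},
  ],
)

```text
t: 22.02
eef_pos: [0.582, -0.1336, 0.2312]
tool_rot: [0.004, -0.049, 0.999, -0.0]
contact_force: [-0.4, -0.3, -2.5]
gripper_width: 0.266
```

```bash
python3 go.py .6303 -.3156 .225 187.3
```

```text
t 22.02 [ 0.582  -0.1336  0.2312] F [-0.36 -0.25 -2.49] psi 185.58338198679064 z [ 8.7e-03 -2.0e-04 -1.0e+00]
shift [-0.1515 -0.9294  0.0334]
turn [-0.0004  0.0027 -0.0095]
```

Call:
jog_arm(
  plan=[
    {"x":-0.04,"y":-0.15,"z":0.01,"wx":0,"wy":0.0027,"wz":-0.0095},
    {"x":-0.07,"y":-0.3,"z":0.02,"wx":0,"wy":0.0027,"wz":-0.0095},
    {"x":-0.1,"y":-0.48,"z":0.033,"wx":0,"wy":0.0027,"wz":-0.0095},
    {"x":-0.12,"y":-0.65,"z":0.033,"wx":0,"wy":0.0027,"wz":-0.0095},
    {"x":-0.14,"y":-0.8,"z":0.033,"wx":0,"wy":0.0027,"wz":-0.0095},
    {"x":-0.1515,"y":-0.9,"z":0.033,"wx":0,"wy":0.0027,"wz":-0.0095},
    {"x":-0.1515,"y":-0.929,"z":0.033,"wx":0,"wy":0.0027,"wz":-0.0095},
    {"x":-0.1515,"y":-0.929,"z":0.033,"wx":0,"wy":0.0027,"wz":-0.0095},
    {"x":-0.1515,"y":-0.929,"z":0.033,"wx":0,"wy":0.0027,"wz":-0.0095},
    {"x":-0.1515,"y":-0.929,"z":0.033,"wx":0,"wy":0.0027,"wz":-0.0095},
    {"x":-0.1515,"y":-0.929,"z":0.033,"wx":0,"wy":0.0027,"wz":-0.0095},
    {"x":-0.1515,"y":-0.929,"z":0.033,"wx":0,"wy":0.0027,"wz":-0.0095},
  ],
)

```text
t: 23.02
eef_pos: [0.6307, -0.3138, 0.2252]
tool_rot: [0.0, -0.065, 0.998, -0.0]
contact_force: [0.7, 0.2, -3.6]
gripper_width: 0.27
```

```bash
python3 go.py .6303 -.3156 .123 187.3
```

```text
t 23.02 [ 0.6307 -0.3138  0.2252] F [ 0.66  0.21 -3.65] psi 187.41008444660002 z [ 4.e-04 -3.e-04 -1.e+00]
shift [ 0.0033 -0.0085  0.511 ]
turn [-0.0001  0.0001  0.0006]
```

Call:
jog_arm(
  plan=[
    {"x":0.002,"y":-0.008,"z":0.04,"wx":0,"wy":0,"wz":0},
    {"x":0.002,"y":-0.008,"z":0.1,"wx":0,"wy":0,"wz":0},
    {"x":0.002,"y":-0.008,"z":0.17,"wx":0,"wy":0,"wz":0},
    {"x":0.002,"y":-0.008,"z":0.24,"wx":0,"wy":0,"wz":0},
    {"x":0.002,"y":-0.008,"z":0.31,"wx":0,"wy":0,"wz":0},
    {"x":0.002,"y":-0.008,"z":0.38,"wx":0,"wy":0,"wz":0},
    {"x":0.002,"y":-0.008,"z":0.44,"wx":0,"wy":0,"wz":0},
    {"x":0.002,"y":-0.008,"z":0.48,"wx":0,"wy":0,"wz":0},
    {"x":0.002,"y":-0.008,"z":0.5,"wx":0,"wy":0,"wz":0},
    {"x":0.002,"y":-0.008,"z":0.51,"wx":0,"wy":0,"wz":0},
    {"x":0.002,"y":-0.008,"z":0.518,"wx":0,"wy":0,"wz":0},
    {"x":0.002,"y":-0.008,"z":0.523,"wx":0,"wy":0,"wz":0},
  ],
)

```text
t: 24.02
eef_pos: [0.6309, -0.3158, 0.1211]
tool_rot: [0.001, -0.065, 0.998, -0.0]
contact_force: [0.1, 0.6, -3.4]
gripper_width: 0.27
```

```bash
python3 go.py .6303 -.3156 .1193 187.3
```

```text
t 24.02 [ 0.6309 -0.3158  0.1211] F [ 0.07  0.57 -3.35] psi 187.40776147015467 z [ 1.4e-03 -8.0e-04 -1.0e+00]
shift [0.003  0.0013 0.0091]
turn [-0.0003  0.0004  0.0006]
```

Call:
jog_arm(
  plan=[
    {"x":0.003,"y":0.001,"z":0.005,"wx":0,"wy":0,"wz":0},
    {"x":0.003,"y":0.001,"z":0.009,"wx":0,"wy":0,"wz":0},
    {"x":0.003,"y":0.001,"z":0.01,"wx":0,"wy":0,"wz":0},
    {"x":0.003,"y":0.001,"z":0.01,"wx":0,"wy":0,"wz":0},
  ],
)

```text
t: 24.35
eef_pos: [0.6305, -0.3158, 0.1195]
tool_rot: [0.001, -0.065, 0.998, -0.001]
contact_force: [-0.5, -0.1, -1.8]
gripper_width: 0.269
```

```bash
python3 go.py .6303 -.3156 .1193 187.3
```

```text
t 24.35 [ 0.6305 -0.3158  0.1195] F [-0.47 -0.06 -1.82] psi 187.405160039302 z [ 0.002 -0.001 -1.   ]
shift [0.0008 0.001  0.0009]
turn [-0.0004  0.0006  0.0006]
```

Call:
jog_arm(
  plan=[
    {"x":0,"y":0,"z":0,"wx":0,"wy":0,"wz":0},
    {"x":0,"y":0,"z":0,"wx":0,"wy":0,"wz":0},
    {"x":0,"y":0,"z":0,"wx":0,"wy":0,"wz":0},
    {"x":0,"y":0,"z":0,"wx":0,"wy":0,"wz":0},
    {"x":0,"y":0,"z":0,"wx":0,"wy":0,"wz":0},
    {"x":0,"y":0,"z":0,"wx":0,"wy":0,"wz":0},
  ],
  hand=0.3,
)

```text
t: 24.85
eef_pos: [0.6306, -0.3158, 0.1196]
tool_rot: [0.001, -0.065, 0.998, -0.001]
contact_force: [0.4, 0.4, -0.3]
gripper_width: 0.653
```

Call:
jog_arm(
  plan=[
    {"x":0,"y":0,"z":-0.05,"wx":0,"wy":0,"wz":0},
    {"x":0,"y":0,"z":-0.15,"wx":0,"wy":0,"wz":0},
    {"x":0,"y":0,"z":-0.3,"wx":0,"wy":0,"wz":0},
    {"x":0,"y":0,"z":-0.5,"wx":0,"wy":0,"wz":0},
    {"x":0,"y":0,"z":-0.7,"wx":0,"wy":0,"wz":0},
    {"x":0.1,"y":0,"z":-0.9,"wx":0,"wy":0,"wz":0},
    {"x":0.2,"y":0,"z":-0.9,"wx":0,"wy":0,"wz":0},
    {"x":0.2,"y":0,"z":-0.9,"wx":0,"wy":0,"wz":0},
    {"x":0.2,"y":0,"z":-0.9,"wx":0,"wy":0,"wz":0},
    {"x":0.2,"y":0,"z":-0.9,"wx":0,"wy":0,"wz":0},
  ],
)

```text
t: 25.68
eef_pos: [0.5908, -0.3202, 0.2996]
tool_rot: [0.001, -0.065, 0.998, -0.0]
contact_force: [0.6, 0.6, 0.3]
gripper_width: 0.65
```

```bash
python3 st.py pics/w7.png
python3 - <<'E'
from h import *
a=cv2.imread('pics/w7.png')
b=cams.read_camera('side')[:,:,::-1][130:350,230:450]
cv2.imwrite('pics/fin.png',np.hstack([cv2.resize(a,(640,400)),cv2.resize(b,(400,400))])[:, :, :] if 0 else np.hstack([cv2.resize(a,(480,300)),cv2.resize(b,(300,300),interpolation=cv2.INTER_CUBIC)]))
E
```

```text
25.7333 [ 0.5911 -0.3198  0.299 ] [ 8.000e-04 -6.520e-02  9.979e-01 -2.000e-04] -172.52155097119464
stylus {'location': [236.0, 183.3], 'confidence': 0.84} [ 0.6101 -0.4234  0.1   ]
stylus {'location': [319.7, 266.9], 'confidence': 0.81} [ 0.7127 -0.3029  0.1   ]
stand_slot {'location': [318.7, 204.1], 'confidence': 0.8} [ 0.6236 -0.316   0.1   ]
stand {'location': [315.8, 188.9], 'confidence': 0.97} [ 0.6274 -0.3205  0.    ]
```

View pics/fin.png

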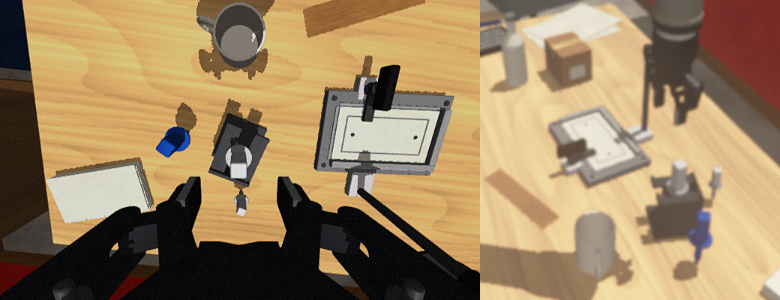

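The stylus hangs upright in its stand (left view at 238,155; side view at 678,185). The clamp is on with its jaw over the plate, the bystanders haven't moved, and the gripper is clear. Handing in.

```bash
python3 -c "
from station import bot
print(bot.hand_in())"
```

```text
the job is handed in; nothing more can be done
None
```

I turned the clamp fully on, ran the stylus along the whole seam, hung it back in its stand, and handed the job in at about 26 s of the 72 s allowed. The hand-in reports no verdict.

- **Clamp:** I gripped the black handle and turned it about 72°. It ended at roughly 1.4 rad with a small torque showing, so I take it to be against the on stop.
- **Stylus choice:** I took the larger grey stylus from the stand. The blue one and the small grey one were left alone.
- **Seam:** I touched down at about 1.8 cm/s. I then ran 180 mm along the long rail and 90 mm along the short rail at about 4 cm/s. The spring force was mostly about 1.5 to 2.7 N, so a press of about 2 to 6 mm. At touchdown the force suggested only about 2 mm, so I pressed 2 mm deeper in the first rows of the run.
- **Last checks:** The final pictures show the stylus upright in its stand, the clamp on, and the plate in place. The mug, carton and bottle look unmoved and the gripper is clear.
- **Not directly confirmed:** The flange hid the ball tip from the wrist camera, so its sideways position rests on the measured fixture pose. My estimates of that pose differed by about 1 mm and I used a value between them. No clear sign of rail contact showed in the force readings.
- **Detector disagreement:** The last network check listed only the two look-alikes as "stylus", so the pictures are my evidence that the right one is back.

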